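# Put the polariscope optics back on their silhouette plates

## Task

The inspection is over: put the four black optics (large lens barrel, small lens barrel, square beam-splitter mount, long filter slide) back, each upright on the storage plate whose dark silhouette has its shape and size, centred on the silhouette and, for the square and the long one, turned to line up with it. They hold glass, so set them down without dropping them or tipping them over, and leave the amber dropper bottle and the white-lidded jar where they stand.

Things in the scene. Friction and masses are not known exactly. Their poses are not given: they have to be found in the camera images.
- big_mid (a point): Large lens barrel: upright black cylinder, diameter 62 mm, height 46 mm, weighing 0.2 to 0.45 kg, a pale glass lens in its top (bulging 3 mm above the rim). Loose, stands on the bench or finally on its plate. This point is its centre, half-way up (23 mm above its foot); z is up.
- small_mid (a point): Small lens barrel: upright black cylinder, diameter 40 mm, height 46 mm, 0.1 to 0.2 kg, a pale glass lens in its top (bulging 2 mm above the rim). Loose, stands on the bench or finally on its plate. This point is its centre, half-way up (23 mm above its foot); z is up.
- cube_mid (a point): Beam-splitter mount: black block, square from above, 48 x 48 mm, height 46 mm, 0.15 to 0.35 kg, a square pale glass window in its top; x and y run along its sides. Loose, stands on the bench or finally on its plate. This point is its centre, half-way up (23 mm above its foot); z is up.
- slide_mid (a point): Filter slide: long black block, 84 mm (along its x) x 30 mm (along its y), height 46 mm, 0.15 to 0.32 kg, a long pale glass window in its top. Loose, stands on the bench or finally on its plate. This point is its centre, half-way up (23 mm above its foot); z is up.
- outline_big (a point): Storage plate with the dark silhouette: round, diameter 62 mm. The plate is light grey, flat, 100 mm (along x) x 76 mm (along y) x 6 mm thick, fixed to the bench, with no rim. This point is the centre of the silhouette and of the plate, on the plate's top face, 6 mm above the bench; z is up.
- outline_small (a point): Storage plate with the dark silhouette: round, diameter 40 mm. The plate is light grey, flat, 100 mm (along x) x 76 mm (along y) x 6 mm thick, fixed to the bench, with no rim. This point is the centre of the silhouette and of the plate, on the plate's top face, 6 mm above the bench; z is up.
- outline_cube (a point): Storage plate with the dark silhouette: square, 48 x 48 mm, sides along x and y. The plate is light grey, flat, 100 mm (along x) x 76 mm (along y) x 6 mm thick, fixed to the bench, with no rim. This point is the centre of the silhouette and of the plate, on the plate's top face, 6 mm above the bench; z is up.
- outline_slide (a point): Storage plate with the dark silhouette: long rectangle, 84 mm along x by 30 mm along y. The plate is light grey, flat, 100 mm (along x) x 76 mm (along y) x 6 mm thick, fixed to the bench, with no rim. This point is the centre of the silhouette and of the plate, on the plate's top face, 6 mm above the bench; z is up.
- dropper_mid (a point): Amber dropper bottle with white cap, diameter 38 mm, height 70 mm, standing loose among the plates: a bystander. This point is half-way up.
- swabs_mid (a point): Clear glass jar with white lid, diameter 46 mm, height 58 mm, standing loose among the plates: a bystander. This point is half-way up.

How it is judged:
At the end, for the whole second after the job is handed in: Each of the four optics stands upright (within 0.1 rad) and at rest on the plate with its own silhouette, its centre within 12 mm of the silhouette's centre; the square one (any quarter turn) and the long one (either way round) are lined up within 0.25 rad (horizontal distance between big_mid and outline_big below 0.012 m and z of big_mid in the frame of outline_big between 0.019 and 0.027 m and angle between each of big_mid, small_mid, cube_mid, slide_mid's own z axis and vertical below 0.1 rad and linear speed of each of big, small, cube, slide below 0.02 m/s and horizontal distance between small_mid and outline_small below 0.012 m and z of small_mid in the frame of outline_small between 0.019 and 0.027 m and horizontal distance between cube_mid and outline_cube below 0.012 m and z of cube_mid in the frame of outline_cube between 0.019 and 0.027 m and (angle between the x axis of cube_mid and the x axis of outline_cube, either way round below 0.25 rad or angle between the x axis of cube_mid and the y axis of outline_cube, either way round below 0.25 rad) and horizontal distance between slide_mid and outline_slide below 0.012 m and z of slide_mid in the frame of outline_slide between 0.019 and 0.027 m and angle between the x axis of slide_mid and the x axis of outline_slide, either way round below 0.25 rad); the robot touches nothing.
It fails at once if the dropper bottle or the jar is shifted by more than 20 mm or tipped (distance of any of dropper_mid, swabs_mid from where it was at the start of the episode above 0.02 m or angle between any of dropper_mid, swabs_mid's own z axis and vertical above 0.5 rad).
It fails at once if an optic is dropped or thrown (moves faster than 0.6 m/s with no finger on it, a fall of about 18 mm) ((linear speed of big above 0.6 m/s and contact force between the fingers and big below 0.02 N) or (linear speed of small above 0.6 m/s and contact force between the fingers and small below 0.02 N) or (linear speed of cube above 0.6 m/s and contact force between the fingers and cube below 0.02 N) or (linear speed of slide above 0.6 m/s and contact force between the fingers and slide below 0.02 N)).
It fails at once if an optic is tipped over (angle between any of big_mid, small_mid, cube_mid, slide_mid's own z axis and vertical above 0.8 rad).
It also fails if it takes over 104 s, if anything falls off the work surface, if the arm or the gripper's body presses on something with over 40 N, if the wrist force passes 120 N, or if a joint passes its speed limit or range.

## Robot

A 6-joint arm with a two-finger parallel gripper is mounted at the origin on the work surface. World frame = base frame: x ahead of the robot, y to its left, z up, the work surface at z = 0. Lengths are in m, angles in rad, forces in N, time in s.
With the tool pointing down it reaches from about 0.275 to 0.775 m from the base axis. Payload 14.6 kg.
Tool frame: the origin (TCP) lies at the very end of the fingers, on their centre line; the grasp point (between the pads) lies 19 mm behind it; z points along the fingers, y is the direction in which the jaws open and shut (so a half turn about z gives the same grasp; the last joint's range is limited). The gripper opens to 85 mm and grips with 20 to 120 N. Pads are 22 mm wide; open, the fingers measure 114 mm over their backs; the gripper's body (76 mm by 85 mm) begins 54 mm behind the grasp point. The pads swing forward as they close: fully open they stand 13 mm farther back than shut.
Start: joints at [1.032, 0.263, -0.048, 1.259, 0, 1.415], TCP at [0.197, 0.487, 0.231] pointing down, gripper open.
Joint ranges: [-2.65, 2.65], [-0.89, 1.7], [-1.18, 1.37], [-2.13, 2.11], [-1.35, 1.29], [-3.14, 3.14]. Speed limits (rad/s): [1.89, 1.89, 2.57, 2.79, 3.14, 3.14].

## Interface

Orientations are given as a unit quaternion [w, x, y, z].
In Python, from station import sensors, optics, ctrl gives the robot as it stands.
- The arm moves only by the tool jog_arm, never from a script. Its argument "targets" is a list of rows, each an object with "claw": the opening, from 0 (shut) to 1 (fully open); "slide": the shift along the world's x, y, z in cm, a list of three; "rot": the turn, a rotation vector about the world's x, y, z in degrees, a list of three. A call has 1 to 12 rows; each row shifts and turns the commanded pose from where the row before left it; what a row does not reach is not made up. A row lasts 1/12 s, in which the tool goes at most 41.7 mm and 7.16 degrees, less where a joint would pass 70% of its speed; a pose out of reach is approached as far as the arm can. A call is refused whole if a number of a shift passes 4.17 or a number of a turn 7.16, either way. A call with a gripper value outside its range is refused whole. The fingers move at their own pace and stop on an object; "grip_force" is the grip in N (left out, the last holds). Time passes only in rows, so rows that do not move let the fingers close. It gives the time, the measured TCP pose, the force and the opening at its end, in the units of the state.
- sensors.get_obs(): the state, without advancing time (a new reading comes with each control period).
- optics.snapshot(name): name is "scene" or "top" or "wrist"; returns a dict with "image" (420x560x3 uint8, red, green, blue), "intrinsics" (3x3 intrinsics, pixels), "extrinsics" (4x4, takes a point from camera to world coordinates). Camera axes: x right, y up, looking along -z (the intrinsics and any distortion apply to the point x, -y, -z); pixel columns grow to the right and rows downward; lengths in m; the calibration is good to about 2 mm. A picture is of the moment at which its call begins. There is no depth.
- ctrl.finish_job(): hands the job in, once; it reports no verdict.
Trained networks look in a picture, given as the dict that the camera call returned (one of the last four; its "shot" number tells which), for a name from the list of things; names that differ only in an ending like _2 or _b are one class to them, and where a whole thing is asked for, a point or a joint stands for the part that bears it (a point fixed in the world has none). Each returns a list of dicts, best first, with "conf" (0 to 1); they miss things now and then, are a little off and sometimes report something else, mostly with a low value. They report only what shows in the picture. A call takes as long as a camera call.
- optics.recognise(picture, name): "at" ([column, row] in pixels, amid what is visible of it).
The state is a dict: "time": time; "q": joint angles; "qd": joint speeds; "tau": joint torques, N m; "position": TCP position; "tcp_rot": TCP orientation; "wrist_force": force on the tool from outside, world axes, zero at the start; "wrist_torque": the same for the moment, N m; "gripper_width": opening from 0.0 (shut) to 1.0 (fully open).
Only numpy, scipy, OpenCV 4.12 (cv2) and the standard library are available. Lean on these libraries where they do the work, as an engineer would, in place of code of your own. Each camera call takes 0.05 s, during which the arm holds its last target. There are 200 camera calls.

## Working session

There is one attempt and no reset: what is moved stays moved. The work goes in short steps, Python scripts to look and compute and a tool call to move; the robot and the scene stay as the last step left them, time stands still between calls to the robot, and variables do not carry over. Pictures are saved under pics/ and viewed, about 12 in all and at most 16, crops included, and the job is handed in when it is done.

Besides the shell and the picture viewer there is one more tool, called after "Emit:" as a command line: name --argument value ..., lists and objects as JSON in quotes. jog_arm: Moves the arm, as the interface text tells. Its arguments: {"type":"object","properties":{"targets":{"type":"array","items":{"type":"object","properties":{"claw":{"type":"number"},"slide":{"type":"array","items":{"type":"number"}},"rot":{"type":"array","items":{"type":"number"}}}}},"grip_force":{"type":"number"}},"required":["targets"]}

```bash
ls; mkdir -p pics
cat > h.py <<'E'
import numpy as np, cv2
from station import sensors, optics, ctrl
N=["big_mid","small_mid","cube_mid","slide_mid","outline_big","outline_small","outline_cube","outline_slide","dropper_mid","swabs_mid"]
Z=dict(zip(N,[.046,.046,.046,.046,.006,.006,.006,.006,.035,.029]))
def pix2w(p,px,z):
    K=p["intrinsics"];T=np.array(p["extrinsics"])
    r=np.linalg.inv(K)@np.array([px[0],px[1],1.]);d=T[:3,:3]@np.array([r[0],-r[1],-r[2]])
    o=T[:3,3];return o+d*(z-o[2])/d[2]
def w2pix(p,w):
    K=p["intrinsics"];T=np.array(p["extrinsics"]);c=T[:3,:3].T@(np.array(w)-T[:3,3]);c=np.array([c[0],-c[1],-c[2]]);u=K@c;return u[:2]/u[2]
def snap(cam,f=None):
    p=optics.snapshot(cam)
    if f: cv2.imwrite("pics/"+f,p["image"][:,:,::-1])
    return p
E
python3 - <<'E'
from h import *
for c in ["top","scene","wrist"]:
    p=snap(c,c+"0.png")
    print(c,p.keys(),np.round(p["extrinsics"],3).tolist(),np.round(p["intrinsics"],1).tolist())
    if c!="wrist":
        for n in N:
            for r in optics.recognise(p,n)[:2]: print(n,np.round(r["at"]),round(r["conf"],2),pix2w(p,r["at"],Z[n]).round(3))
o=sensors.get_obs();print(o)
E
```

```text
pics
top dict_keys(['image', 'intrinsics', 'extrinsics', 'shot']) [[-0.021, 0.998, -0.062, 0.454], [-1.0, -0.019, 0.024, 0.011], [0.023, 0.063, 0.998, 0.957], [0.0, 0.0, 0.0, 1.0]] [[382.1, 0.0, 273.0], [0.0, 382.1, 201.6], [0.0, 0.0, 1.0]]
big_mid [162. 254.] 0.88 [0.391 0.252 0.046]
big_mid [380. 262.] 0.73 [ 0.36  -0.263  0.046]
small_mid [213. 148.] 0.83 [0.642 0.13  0.046]
cube_mid [384. 261.] 0.72 [ 0.364 -0.271  0.046]
slide_mid [101. 199.] 0.75 [0.524 0.397 0.046]
outline_big [328. 156.] 0.71 [ 0.626 -0.152  0.006]
outline_small [301. 222.] 0.64 [ 0.461 -0.081  0.006]
outline_cube [440. 198.] 0.69 [ 0.514 -0.434  0.006]
outline_slide [223. 228.] 0.62 [0.449 0.113 0.006]
dropper_mid [390. 170.] 0.76 [ 0.582 -0.299  0.035]
swabs_mid [150. 168.] 0.81 [0.598 0.286 0.029]
scene dict_keys(['image', 'intrinsics', 'extrinsics', 'shot']) [[-0.194, -0.634, 0.748, 1.183], [0.981, -0.137, 0.138, 0.117], [0.015, 0.761, 0.649, 0.667], [0.0, 0.0, 0.0, 1.0]] [[392.5, 0.0, 288.0], [0.0, 392.5, 206.0], [0.0, 0.0, 1.0]]
big_mid [400. 209.] 0.87 [0.421 0.254 0.046]
small_mid [339. 279.] 0.72 [0.
[... 702 characters left out ...]
.0]]
{'time': 1.15, 'q': array([ 1.03169017e+00,  2.63089228e-01, -4.82945254e-02,  1.25939728e+00,
       -4.34107707e-05,  1.41550576e+00]), 'qd': array([ 4.51170790e-04,  5.29318953e-04,  3.46782559e-04, -5.44024972e-04,
       -9.49611708e-05, -2.60870482e-04]), 'tau': array([-4.08659034e-03, -6.37437201e+01,  3.84774935e+01,  9.14846969e-04,
       -4.72410338e-04,  2.83560337e-05]), 'position': array([0.19660618, 0.48680122, 0.23128588]), 'tcp_rot': array([ 2.30122373e-05,  1.90732015e-01,  9.81642143e-01, -1.94834179e-07]), 'wrist_force': array([-0.45974069, -0.80298664, -0.14790483]), 'wrist_torque': array([-0.04165453, -0.01549565,  0.01286216]), 'gripper_width': 0.9973846000358079}
```

```bash
python3 -c "
import cv2
i=cv2.imread('pics/top0.png');cv2.imwrite('pics/t.png',cv2.resize(i,(800,600),interpolation=cv2.INTER_CUBIC))"
```

```text
(no output)
```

View pics/t.png

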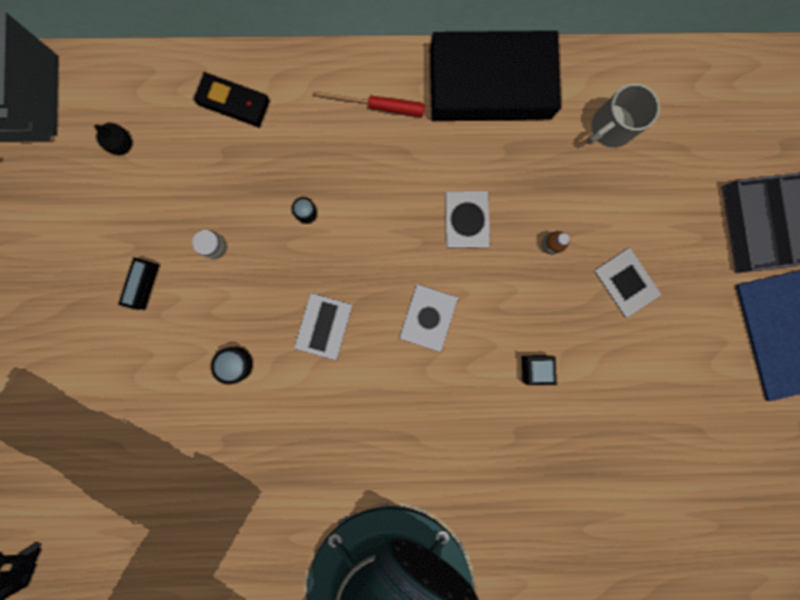

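View pics/scene0.png

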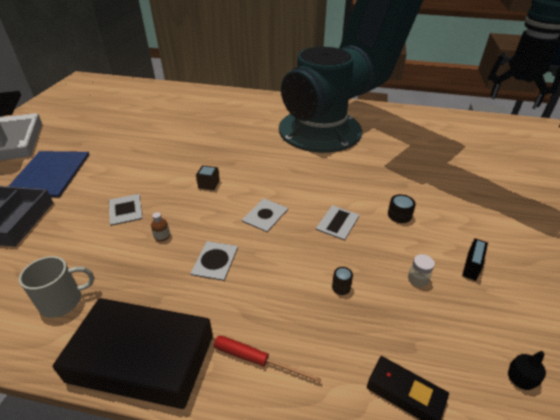

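```bash
cat > seg.py <<'E'
from h import *
im=cv2.imread('pics/top0.png');p=dict(np.load('top.npz')) if 0 else None
E
rm seg.py
python3 - <<'E'
from h import *
p=snap("top","top1.png");im=p["image"].astype(int)
hsv=cv2.cvtColor(p["image"],cv2.COLOR_RGB2HSV).astype(int)
pts=dict(big=(162,254,.048),small=(213,148,.047),cube=(378,259,.046),slide=(98,199,.046),obig=(328,153,.006),osmall=(301,222,.006),ocube=(440,198,.006),oslide=(226,228,.006))
for n,(c,r,z) in pts.items():
    R=24;w=im[r-R:r+R,c-R:c+R];v=w.max(2);rb=w[:,:,2]-w[:,:,0]
    m=((v<85) if n[0]=='o' else ((rb>0)&(v>85))).astype(np.uint8)
    k,l,s,ce=cv2.connectedComponentsWithStats(m)
    # component closest to centre with area>20
    i=min([i for i in range(1,k) if s[i,4]>20],key=lambda i:np.hypot(*(ce[i]-R)))
    cnt=max(cv2.findContours((l==i).astype(np.uint8),cv2.RETR_EXTERNAL,cv2.CHAIN_APPROX_NONE)[0],key=len)[:,0]+[c-R,r-R]
    W=np.array([pix2w(p,q,z)[:2] for q in cnt])
    (cx,cy),(a,b),ang=cv2.minAreaRect((W*1000).astype(np.float32))
    if a<b: a,b,ang=b,a,ang+90
    print(n,s[i,4],"cen",pix2w(p,ce[i]+[c-R,r-R],z)[:2].round(4),"rect",round(cx),round(cy),round(a),round(b),"long ax deg",round(ang,1))
E
```

```text
big 309 cen [0.3875 0.2578] rect 387 258 45 42 long ax deg 88.7
small 114 cen [0.6487 0.1333] rect 649 133 27 27 long ax deg 43.8
cube 215 cen [ 0.3675 -0.2614] rect 368 -261 35 34 long ax deg 93.8
slide 208 cen [0.5277 0.4155] rect 528 415 69 16 long ax deg 162.2
obig 427 cen [ 0.6329 -0.1506] rect 633 -151 56 56 long ax deg 178.4
osmall 168 cen [ 0.4603 -0.0773] rect 460 -77 35 34 long ax deg 43.8
ocube 321 cen [ 0.5156 -0.4318] rect 516 -432 46 45 long ax deg 31.6
oslide 363 cen [0.4489 0.1064] rect 449 107 81 27 long ax deg 163.2
```

Emit:
jog_arm --targets '[{"claw": 1, "slide": [1.9, -2.3, -1.1]}, {"claw": 1, "slide": [1.9, -2.3, -1.1]}, {"claw": 1, "slide": [1.9, -2.3, -1.1]}, {"claw": 1, "slide": [1.9, -2.3, -1.1]}, {"claw": 1, "slide": [1.9, -2.3, -1.1]}, {"claw": 1, "slide": [1.9, -2.3, -1.1]}, {"claw": 1, "slide": [1.9, -2.3, -1.1]}, {"claw": 1, "slide": [1.9, -2.3, -1.1]}, {"claw": 1, "slide": [1.9, -2.3, -1.1]}, {"claw": 1, "slide": [1.9, -2.3, -1.1]}, {"claw": 1}]' --grip_force 40

```text
validation failed for argument at $.ta...
```

```bash
cat >> h.py <<'E'
def meas(n,xy,z,cam="wrist",f=None,dark=None,R=None):
    """refine centre (and long-axis angle) of glass window (or dark silhouette) near world xy"""
    p=snap(cam,f);im=p["image"].astype(int);u=w2pix(p,[*xy,z]);v=im.max(2)
    if dark is None: dark=n.startswith("outline")
    m=((v<85) if dark else ((im[:,:,2]-im[:,:,0]>0)&(v>85))).astype(np.uint8)
    k,l,s,ce=cv2.connectedComponentsWithStats(m)
    c=[i for i in range(1,k) if s[i,4]>100]
    if not c: return print(n,"none near",u)
    i=min(c,key=lambda i:np.hypot(*(ce[i]-u)))
    cnt=max(cv2.findContours((l==i).astype(np.uint8),cv2.RETR_EXTERNAL,cv2.CHAIN_APPROX_NONE)[0],key=len)[:,0]
    W=np.array([pix2w(p,q,z)[:2] for q in cnt])
    (cx,cy),(a,b),ang=cv2.minAreaRect((W*1000).astype(np.float32))
    if a<b:a,b,ang=b,a,ang+90
    print(n,"px",ce[i].round(),"exp",u.round(),"area",s[i,4],"rect mm",round(cx,1),round(cy,1),round(a),round(b),"ang",round(ang,1),"net",[(np.round(r["at"]).tolist(),round(r["conf"],2)) for r in optics.recognise(p,n)[:2]])
def st():
    o=sensors.get_obs();w,x,y,z=o["tcp_rot"];R=cv2.Rodrigues(np.zeros(3))[0]
    from scipy.spatial.transform import Rotation as Ro
    R=Ro.from_quat([x,y,z,w]).as_matrix()
    print("t",round(o["time"],2),"tcp",o["position"].round(4),"jaw deg",round(np.degrees(np.arctan2(R[1,1],R[0,1]))%180,1),"tilt",round(-R[2,2],4),"F",o["wrist_force"].round(1),"w",round(o["gripper_width"],3),"q",o["q"].round(2))
E
python3 - <<'E'
from h import *
meas("big_mid",(.3875,.258),.048,f="w1.png");st()
E
```

```text
big_mid px [ 76. 416.] exp [156. 402.] area 212 rect mm 368.8 159.3 38 11 ang 68.0 net [([178.0, 370.0], 0.58)]
t 1.3 tcp [0.1966 0.4868 0.2313] jaw deg 68.0 tilt 1.0 F [0.7 0.4 0.5] w 0.994 q [ 1.03  0.26 -0.05  1.26  0.    1.42]
```

View pics/w1.png

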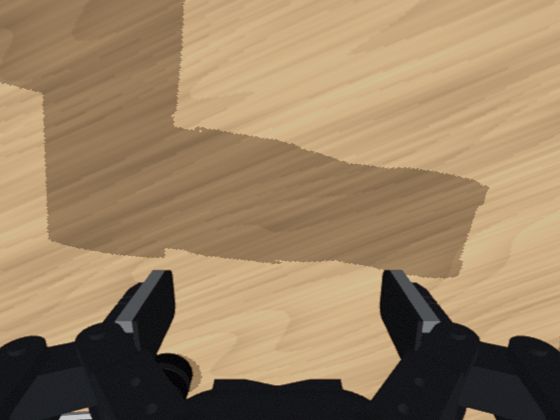

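Emit:
jog_arm --targets '[{"claw": 1, "slide": [1.9, -2.3, -1.1], "rot": [0, 0, 0]}, {"claw": 1, "slide": [1.9, -2.3, -1.1], "rot": [0, 0, 0]}, {"claw": 1, "slide": [1.9, -2.3, -1.1], "rot": [0, 0, 0]}, {"claw": 1, "slide": [1.9, -2.3, -1.1], "rot": [0, 0, 0]}, {"claw": 1, "slide": [1.9, -2.3, -1.1], "rot": [0, 0, 0]}, {"claw": 1, "slide": [1.9, -2.3, -1.1], "rot": [0, 0, 0]}, {"claw": 1, "slide": [1.9, -2.3, -1.1], "rot": [0, 0, 0]}, {"claw": 1, "slide": [1.9, -2.3, -1.1], "rot": [0, 0, 0]}, {"claw": 1, "slide": [1.9, -2.3, -1.1], "rot": [0, 0, 0]}, {"claw": 1, "slide": [1.9, -2.3, -1.1], "rot": [0, 0, 0]}, {"claw": 1, "slide": [0, 0, 0], "rot": [0, 0, 0]}]' --grip_force 40

```text
time: 2.22
position: [0.3886, 0.2536, 0.1197]
tcp_rot: [-0.0, 0.192, 0.981, -0.001]
wrist_force: [-0.8, 0.3, -0.5]
gripper_width: 1.002
```

Run:
```python
from h import *
meas("big_mid",(.3875,.258),.048,f="w2.png");st()
```

```text
big_mid px [284. 215.] exp [283. 218.] area 3893 rect mm 386.7 259.1 46 45 ang 67.9 net [([282.0, 207.0], 0.77)]
t 2.32 tcp [0.3869 0.2561 0.1211] jaw deg 67.9 tilt 1.0 F [ 0.  -0.  -0.4] w 1.002 q [ 0.41  0.23 -0.41  0.93  0.    0.79]
```

View pics/w2.png

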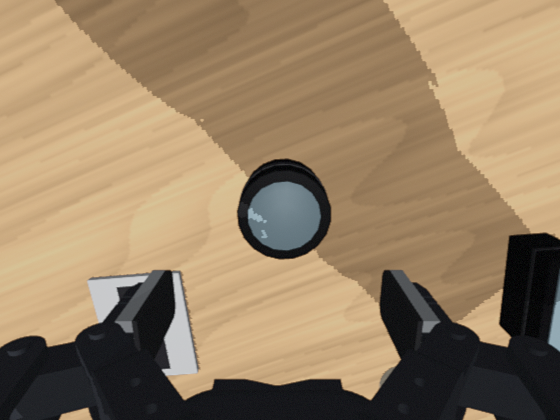

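Emit:
jog_arm --targets '[{"claw": 1, "slide": [0, 0.2, -3], "rot": [0, 0, 0]}, {"claw": 1, "slide": [0, 0, -3], "rot": [0, 0, 0]}, {"claw": 1, "slide": [0, 0, -3], "rot": [0, 0, 0]}, {"claw": 1, "slide": [0, 0, -1.6], "rot": [0, 0, 0]}, {"claw": 1, "slide": [0, 0, -0.6], "rot": [0, 0, 0]}, {"claw": 1, "slide": [0, 0, 0], "rot": [0, 0, 0]}, {"claw": 0, "slide": [0, 0, 0], "rot": [0, 0, 0]}, {"claw": 0, "slide": [0, 0, 0], "rot": [0, 0, 0]}, {"claw": 0, "slide": [0, 0, 0], "rot": [0, 0, 0]}, {"claw": 0, "slide": [0, 0, 0], "rot": [0, 0, 0]}, {"claw": 0, "slide": [0, 0, 0], "rot": [0, 0, 0]}, {"claw": 0, "slide": [0, 0, 0], "rot": [0, 0, 0]}]' --grip_force 50

```text
time: 3.32
position: [0.3873, 0.2594, 0.0108]
tcp_rot: [0.001, 0.191, 0.982, 0.001]
wrist_force: [-2.5, 0.5, 8.3]
gripper_width: 0.712
```

Emit:
jog_arm --targets '[{"claw": 0, "slide": [0, 0, 1], "rot": [0, 0, 0]}, {"claw": 0, "slide": [0, 0, 2], "rot": [0, 0, 0]}, {"claw": 0, "slide": [0, 0, 3], "rot": [0, 0, 0]}, {"claw": 0, "slide": [0.5, -1, 3], "rot": [0, 0, 0]}, {"claw": 0, "slide": [1, -2, 2], "rot": [0, 0, 0]}, {"claw": 0, "slide": [1.5, -2.5, 0], "rot": [0, 0, 0]}, {"claw": 0, "slide": [1.7, -2.8, 0], "rot": [0, 0, 0]}, {"claw": 0, "slide": [1.7, -2.8, 0], "rot": [0, 0, 0]}, {"claw": 0, "slide": [1.7, -2.8, 0], "rot": [0, 0, 0]}, {"claw": 0, "slide": [1.7, -2.8, 0], "rot": [0, 0, 0]}, {"claw": 0, "slide": [1.7, -2.8, 0], "rot": [0, 0, 0]}, {"claw": 0, "slide": [1.7, -2.8, 0], "rot": [0, 0, 0]}]' --grip_force 50

```text
time: 4.32
position: [0.5193, 0.0343, 0.1203]
tcp_rot: [0.001, 0.191, 0.982, 0.0]
wrist_force: [2.0, 0.5, -3.5]
gripper_width: 0.712
```

Run:
```python
from h import *
meas("outline_big",(.633,-.1506),.006,f="w3.png");st()
```

```text
outline_big px [284. 349.] exp [134. 388.] area 55853 rect mm 618.8 -2.9 523 209 ang 68.0 net [([126.0, 405.0], 0.57)]
t 4.42 tcp [0.5211 0.0324 0.1202] jaw deg 67.8 tilt 1.0 F [-0.   0.1 -3.5] w 0.715 q [-0.09  0.32 -0.28  0.97 -0.    0.29]
```

View pics/w3.png

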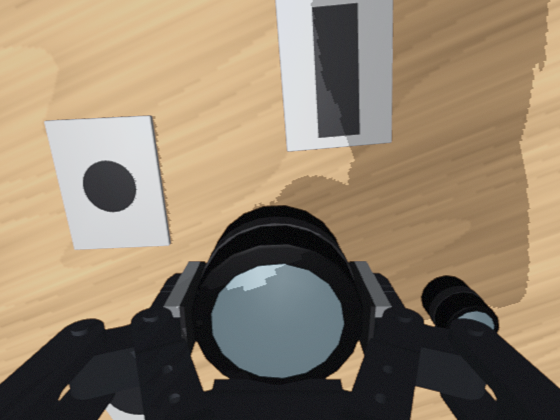

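Emit:
jog_arm --targets '[{"claw": 0, "slide": [1.6, -2.6, 0], "rot": [0, 0, 0]}, {"claw": 0, "slide": [1.6, -2.6, 0], "rot": [0, 0, 0]}, {"claw": 0, "slide": [1.6, -2.6, 0], "rot": [0, 0, 0]}, {"claw": 0, "slide": [1.6, -2.6, 0], "rot": [0, 0, 0]}, {"claw": 0, "slide": [1.6, -2.6, 0], "rot": [0, 0, 0]}, {"claw": 0, "slide": [1.6, -2.6, 0], "rot": [0, 0, 0]}, {"claw": 0, "slide": [1.0, -1.9, 0], "rot": [0, 0, 0]}, {"claw": 0, "slide": [0.3, -0.6, -2], "rot": [0, 0, 0]}, {"claw": 0, "slide": [0, 0, -2.5], "rot": [0, 0, 0]}, {"claw": 0, "slide": [0, 0, -2.5], "rot": [0, 0, 0]}, {"claw": 0, "slide": [0, 0, 0], "rot": [0, 0, 0]}]' --grip_force 50

```text
time: 5.33
position: [0.6253, -0.1442, 0.0457]
tcp_rot: [-0.003, 0.191, 0.982, 0.001]
wrist_force: [-1.3, 0.5, -3.7]
gripper_width: 0.711
```

Run:
```python
from h import *
st();o=sensors.get_obs();t=o["position"]
meas("big_mid",t[:2],t[2]+.037,f="w4.png")
```

```text
t 5.33 tcp [ 0.6253 -0.1442  0.0457] jaw deg 68.0 tilt 1.0 F [-1.3  0.5 -3.7] w 0.711 q [-0.35  0.57 -0.07  0.94  0.    0.03]
big_mid px [277. 320.] exp [277. 326.] area 11720 rect mm 624.3 -143.8 46 45 ang 119.0 net [([276.0, 299.0], 0.86)]
```

View pics/w4.png

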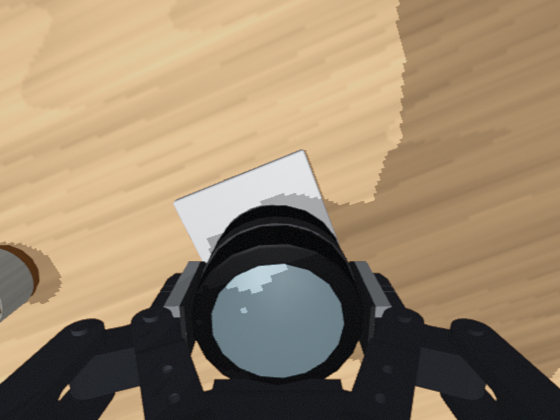

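Run:
```python
from h import *
p=snap("wrist");st()
A,B,C,D=[pix2w(p,q,.006)[:2] for q in((304,151),(176,202),(330,212),(202,255))]
print(A,B,np.linalg.norm(A-B))
e=(A-B)/np.linalg.norm(A-B)
for n in (np.array([-e[1],e[0]]),np.array([e[1],-e[0]])): print((A+B)/2+n*(.05 if np.linalg.norm(A-B)<.088 else .038),C,D)
```

```text
t 5.48 tcp [ 0.6281 -0.145   0.051 ] jaw deg 68.0 tilt 1.0 F [-0.   1.3 -3.2] w 0.713 q [-0.35  0.56 -0.07  0.94  0.    0.03]
[ 0.58665774 -0.11303434] [ 0.58655627 -0.1881522 ] 0.07511793328661084
[ 0.53660705 -0.15052573] [ 0.623618   -0.11154461] [ 0.62065689 -0.18862592]
[ 0.63660696 -0.15066081] [ 0.623618   -0.11154461] [ 0.62065689 -0.18862592]
```

Emit:
jog_arm --targets '[{"claw": 0, "slide": [0.7, -0.6, -1.0], "rot": [0, 0, 0]}, {"claw": 0, "slide": [0, 0, -1.2], "rot": [0, 0, 0]}, {"claw": 0, "slide": [0, 0, -0.6], "rot": [0, 0, 0]}, {"claw": 0, "slide": [0, 0, -0.3], "rot": [0, 0, 0]}, {"claw": 0, "slide": [0, 0, -0.2], "rot": [0, 0, 0]}, {"claw": 0, "slide": [0, 0, 0], "rot": [0, 0, 0]}, {"claw": 0, "slide": [0, 0, 0], "rot": [0, 0, 0]}]' --grip_force 50

```text
time: 6.07
position: [0.635, -0.1513, 0.0169]
tcp_rot: [0.0, 0.191, 0.982, -0.0]
wrist_force: [-0.6, 0.1, -3.9]
gripper_width: 0.715
```

Emit:
jog_arm --targets '[{"claw": 0, "slide": [0, 0, -0.1], "rot": [0, 0, 0]}, {"claw": 0, "slide": [0, 0, 0], "rot": [0, 0, 0]}, {"claw": 0, "slide": [0, 0, 0], "rot": [0, 0, 0]}]' --grip_force 50

```text
time: 6.32
position: [0.635, -0.1513, 0.0168]
tcp_rot: [0.001, 0.191, 0.982, -0.0]
wrist_force: [-4.9, 2.3, 13.0]
gripper_width: 0.711
```

Emit:
jog_arm --targets '[{"claw": 1, "slide": [0, 0, 0], "rot": [0, 0, 0]}, {"claw": 1, "slide": [0, 0, 0], "rot": [0, 0, 0]}, {"claw": 1, "slide": [0, 0, 0], "rot": [0, 0, 0]}, {"claw": 1, "slide": [0, 0, 0], "rot": [0, 0, 0]}, {"claw": 1, "slide": [0, 0, 1], "rot": [0, 0, 0]}, {"claw": 1, "slide": [0, 0, 2.5], "rot": [0, 0, 0]}, {"claw": 1, "slide": [0, 0, 3.5], "rot": [0, 0, 0]}, {"claw": 1, "slide": [0, 0, 3.5], "rot": [0, 0, 0]}, {"claw": 1, "slide": [-2, -0.8, 0], "rot": [0, 0, 6.5]}, {"claw": 1, "slide": [-2.5, -1.1, 0], "rot": [0, 0, 6.5]}, {"claw": 1, "slide": [-3, -1.2, 0], "rot": [0, 0, 6.5]}, {"claw": 1, "slide": [-3, -1.2, 0], "rot": [0, 0, 6.5]}]'

```text
time: 7.32
position: [0.5287, -0.1944, 0.121]
tcp_rot: [0.0, -0.038, 0.999, -0.0]
wrist_force: [-0.9, -0.4, -0.5]
gripper_width: 1.002
```

Run:
```python
from h import *
st()
```

```text
t 7.32 tcp [ 0.5287 -0.1944  0.121 ] jaw deg 94.4 tilt 1.0 F [-0.9 -0.4 -0.5] w 1.002 q [-0.5   0.38 -0.18  1.01 -0.   -0.57]
```

Emit:
jog_arm --targets '[{"claw": 1, "slide": [-2.7, -1.1, 0], "rot": [0, 0, 0]}, {"claw": 1, "slide": [-2.7, -1.1, 0], "rot": [0, 0, 0]}, {"claw": 1, "slide": [-2.7, -1.1, 0], "rot": [0, 0, 0]}, {"claw": 1, "slide": [-2.7, -1.1, 0], "rot": [0, 0, 0]}, {"claw": 1, "slide": [-2.7, -1.1, 0], "rot": [0, 0, 0]}, {"claw": 1, "slide": [-2.7, -1.1, 0], "rot": [0, 0, 0]}, {"claw": 1, "slide": [0, 0, 0], "rot": [0, 0, 0]}]'

```text
time: 7.9
position: [0.3642, -0.261, 0.121]
tcp_rot: [-0.0, -0.034, 0.999, -0.0]
wrist_force: [0.6, -0.1, 0.5]
gripper_width: 1.0
```

Run:
```python
from h import *
meas("cube_mid",(.3675,-.2614),.046,f="w5.png");st()
```

```text
cube_mid px [276. 224.] exp [276. 225.] area 2629 rect mm 367.6 -261.4 35 35 ang 90.0 net [([278.0, 216.0], 0.62)]
t 8.0 tcp [ 0.3672 -0.2607  0.1211] jaw deg 93.9 tilt 1.0 F [ 0.7 -0.3 -0.3] w 0.999 q [-0.8   0.2  -0.45  0.92  0.   -0.87]
```

View pics/w5.png

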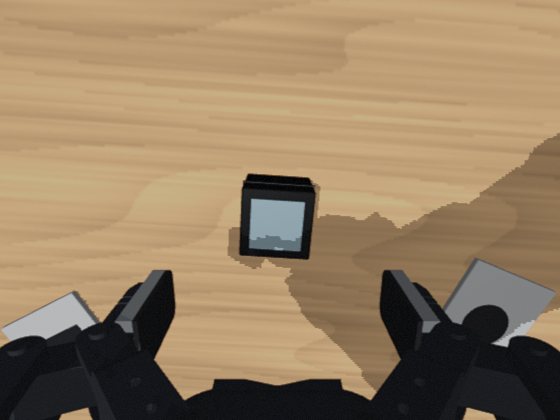

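Emit:
jog_arm --targets '[{"claw": 1, "slide": [0, -0.1, -2.8], "rot": [0, 0, -4]}, {"claw": 1, "slide": [0, 0, -3], "rot": [0, 0, 0]}, {"claw": 1, "slide": [0, 0, -3], "rot": [0, 0, 0]}, {"claw": 1, "slide": [0, 0, -1.4], "rot": [0, 0, 0]}, {"claw": 1, "slide": [0, 0, -0.6], "rot": [0, 0, 0]}, {"claw": 1, "slide": [0, 0, 0], "rot": [0, 0, 0]}, {"claw": 0, "slide": [0, 0, 0], "rot": [0, 0, 0]}, {"claw": 0, "slide": [0, 0, 0], "rot": [0, 0, 0]}, {"claw": 0, "slide": [0, 0, 0], "rot": [0, 0, 0]}, {"claw": 0, "slide": [0, 0, 0], "rot": [0, 0, 0]}, {"claw": 0, "slide": [0, 0, 0], "rot": [0, 0, 0]}, {"claw": 0, "slide": [0, 0, 0], "rot": [0, 0, 0]}]'

```text
time: 9.0
position: [0.3683, -0.2616, 0.0134]
tcp_rot: [0.001, -0.0, 1.0, -0.001]
wrist_force: [0.2, 1.3, 9.3]
gripper_width: 0.558
```

Emit:
jog_arm --targets '[{"claw": 0, "slide": [0, 0, 0], "rot": [0, 0, 0]}, {"claw": 0, "slide": [0, 0, 0], "rot": [0, 0, 0]}]'

```text
time: 9.17
position: [0.3682, -0.2616, 0.0134]
tcp_rot: [0.001, -0.0, 1.0, -0.001]
wrist_force: [-0.3, 1.3, 10.4]
gripper_width: 0.556
```

Emit:
jog_arm --targets '[{"claw": 0, "slide": [0, 0, 1], "rot": [0, 0, 0]}, {"claw": 0, "slide": [0, 0, 2], "rot": [0, 0, 0]}, {"claw": 0, "slide": [0, 0, 3], "rot": [0, 0, 0]}, {"claw": 0, "slide": [0.5, -0.6, 3], "rot": [0, 0, 4]}, {"claw": 0, "slide": [1.6, -1.8, 1], "rot": [0, 0, 4]}, {"claw": 0, "slide": [2.2, -2.5, 0], "rot": [0, 0, 4]}, {"claw": 0, "slide": [2.2, -2.5, 0], "rot": [0, 0, 4]}, {"claw": 0, "slide": [2.2, -2.5, 0], "rot": [0, 0, 4]}, {"claw": 0, "slide": [2.2, -2.5, 0], "rot": [0, 0, 4]}, {"claw": 0, "slide": [2.2, -2.5, -2], "rot": [0, 0, 4]}, {"claw": 0, "slide": [1.2, -1.4, -2], "rot": [0, 0, 3.5]}, {"claw": 0, "slide": [0.3, -0.5, -2], "rot": [0, 0, 0]}]'

```text
time: 10.17
position: [0.5155, -0.4315, 0.0514]
tcp_rot: [0.0, -0.273, 0.962, -0.001]
wrist_force: [-0.1, 1.5, -4.1]
gripper_width: 0.56
```

Emit:
jog_arm --targets '[{"claw": 0, "slide": [0, 0, 0], "rot": [0, 0, 0]}]'

```text
time: 10.25
position: [0.5129, -0.429, 0.0484]
tcp_rot: [-0.001, -0.271, 0.962, 0.002]
wrist_force: [-2.0, 1.7, -3.5]
gripper_width: 0.555
```

Run:
```python
from h import *
st();o=sensors.get_obs();t=o["position"]
meas("cube_mid",t[:2],t[2]+.033,f="w6.png");st()
```

```text
t 10.25 tcp [ 0.5129 -0.429   0.0484] jaw deg 121.5 tilt 1.0 F [-2.   1.7 -3.5] w 0.555 q [-0.82  0.61  0.01  0.98 -0.   -1.37]
cube_mid px [277. 315.] exp [276. 319.] area 8021 rect mm 512.0 -429.3 35 34 ang 121.3 net [([278.0, 292.0], 0.82)]
t 10.35 tcp [ 0.5131 -0.4287  0.0523] jaw deg 121.5 tilt 1.0 F [ 0.3 -0.  -2.8] w 0.555 q [-0.82  0.6   0.01  0.99  0.   -1.37]
```

View pics/w6.png

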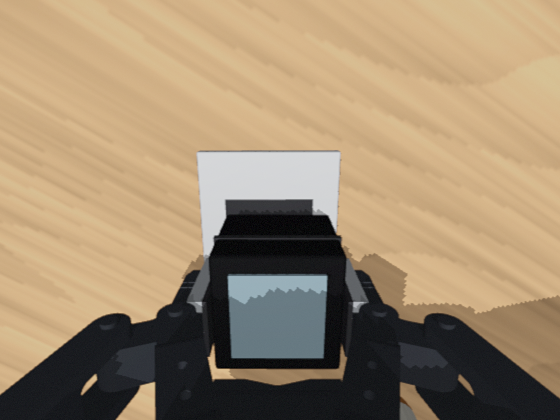

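```bash
cat >> h.py <<'E'
def plate(A,B,half):
    p=snap("wrist");A,B=[pix2w(p,q,.006)[:2] for q in(A,B)];e=(A-B)/np.linalg.norm(A-B);n=np.array([-e[1],e[0]])
    t=sensors.get_obs()["position"][:2];m=(A+B)/2
    c=min([m+n*half,m-n*half],key=lambda c:np.linalg.norm(c-t))
    print("edge",np.linalg.norm(A-B).round(4),"ang",np.degrees(np.arctan2(e[1],e[0])).round(1)%180,"centre",c.round(4));st()
E
python3 - <<'E'
from h import *
plate((198,152),(340,151.5),.05)
E
```

```text
edge 0.0757 ang 121.7 centre [ 0.5162 -0.431 ]
t 10.4 tcp [ 0.5134 -0.4289  0.0534] jaw deg 121.5 tilt 1.0 F [-0.2 -0.5 -2.4] w 0.553 q [-0.82  0.6   0.01  0.99  0.   -1.37]
```

Emit:
jog_arm --targets '[{"claw": 0, "slide": [0.4, -0.2, -1.0], "rot": [0, 0, 0]}, {"claw": 0, "slide": [0, 0, -1.2], "rot": [0, 0, 0]}, {"claw": 0, "slide": [0, 0, -0.6], "rot": [0, 0, 0]}, {"claw": 0, "slide": [0, 0, -0.4], "rot": [0, 0, 0]}, {"claw": 0, "slide": [0, 0, -0.2], "rot": [0, 0, 0]}, {"claw": 0, "slide": [0, 0, 0], "rot": [0, 0, 0]}, {"claw": 0, "slide": [0, 0, -0.1], "rot": [0, 0, 0]}, {"claw": 0, "slide": [0, 0, 0], "rot": [0, 0, 0]}, {"claw": 0, "slide": [0, 0, 0], "rot": [0, 0, 0]}]'

```text
time: 11.15
position: [0.5176, -0.4311, 0.0194]
tcp_rot: [0.0, -0.272, 0.962, -0.001]
wrist_force: [-5.2, 6.6, 17.2]
gripper_width: 0.555
```

Emit:
jog_arm --targets '[{"claw": 1, "slide": [0, 0, 0], "rot": [0, 0, 0]}, {"claw": 1, "slide": [0, 0, 0], "rot": [0, 0, 0]}, {"claw": 1, "slide": [0, 0, 0], "rot": [0, 0, 0]}, {"claw": 1, "slide": [0, 0, 0], "rot": [0, 0, 0]}, {"claw": 1, "slide": [0, 0, 1], "rot": [0, 0, 0]}, {"claw": 1, "slide": [0, 0, 2.5], "rot": [0, 0, 0]}, {"claw": 1, "slide": [0, 0, 3.5], "rot": [0, 0, 0]}, {"claw": 1, "slide": [0, 0, 4], "rot": [0, 0, 0]}, {"claw": 1, "slide": [0.3, 1.5, 0], "rot": [0, 0, -6]}, {"claw": 1, "slide": [0.6, 2.6, 0], "rot": [0, 0, -6]}, {"claw": 1, "slide": [0.8, 3.4, 0], "rot": [0, 0, -6]}, {"claw": 1, "slide": [0.8, 3.4, 0], "rot": [0, 0, -6]}]'

```text
time: 12.15
position: [0.5427, -0.3215, 0.1281]
tcp_rot: [0.0, -0.062, 0.998, -0.0]
wrist_force: [-0.3, 1.2, 0.2]
gripper_width: 1.003
```

Emit:
jog_arm --targets '[{"claw": 1, "slide": [0.8, 3.5, 0], "rot": [0, 0, -6]}, {"claw": 1, "slide": [0.8, 3.5, 0], "rot": [0, 0, -6]}, {"claw": 1, "slide": [0.8, 3.5, 0], "rot": [0, 0, -6]}, {"claw": 1, "slide": [0.8, 3.5, 0], "rot": [0, 0, -6]}, {"claw": 1, "slide": [0.8, 3.5, 0], "rot": [0, 0, 0]}, {"claw": 1, "slide": [0.8, 3.5, 0], "rot": [0, 0, 0]}, {"claw": 1, "slide": [0.8, 3.5, 0], "rot": [0, 0, 0]}, {"claw": 1, "slide": [0.8, 3.5, 0], "rot": [0, 0, 0]}, {"claw": 1, "slide": [0.8, 3.5, 0], "rot": [0, 0, 0]}, {"claw": 1, "slide": [0.8, 3.5, 0], "rot": [0, 0, 0]}, {"claw": 1, "slide": [0.8, 3.5, 0], "rot": [0, 0, 0]}, {"claw": 1, "slide": [0.8, 3.5, 0], "rot": [0, 0, 0]}]'

```text
time: 13.15
position: [0.6388, 0.0997, 0.1282]
tcp_rot: [0.0, 0.143, 0.99, 0.0]
wrist_force: [0.6, 0.6, 0.4]
gripper_width: 1.005
```

Run:
```python
from h import *
meas("small_mid",(.6487,.1333),.047);st()
```

```text
small_mid px [330. 216.] exp [329. 217.] area 1483 rect mm 648.6 133.7 30 29 ang 73.6 net [([331.0, 209.0], 0.65)]
t 13.25 tcp [0.6391 0.1023 0.1278] jaw deg 73.8 tilt 1.0 F [-1.  -0.1 -0.1] w 0.996 q [0.03 0.51 0.07 1.13 0.   0.32]
```

Emit:
jog_arm --targets '[{"claw": 1, "slide": [0.9, 3.1, 0], "rot": [0, 0, 0]}, {"claw": 1, "slide": [0, 0, -2], "rot": [0, 0, 0]}, {"claw": 1, "slide": [0, 0, -3], "rot": [0, 0, 0]}, {"claw": 1, "slide": [0, 0, -3], "rot": [0, 0, 0]}, {"claw": 1, "slide": [0, 0, -2.5], "rot": [0, 0, 0]}, {"claw": 1, "slide": [0, 0, -0.9], "rot": [0, 0, 0]}, {"claw": 1, "slide": [0, 0, 0], "rot": [0, 0, 0]}, {"claw": 0, "slide": [0, 0, 0], "rot": [0, 0, 0]}, {"claw": 0, "slide": [0, 0, 0], "rot": [0, 0, 0]}, {"claw": 0, "slide": [0, 0, 0], "rot": [0, 0, 0]}, {"claw": 0, "slide": [0, 0, 0], "rot": [0, 0, 0]}, {"claw": 0, "slide": [0, 0, 0], "rot": [0, 0, 0]}]' --grip_force 40

```text
time: 14.25
position: [0.6485, 0.1289, 0.0149]
tcp_rot: [0.001, 0.143, 0.99, 0.0]
wrist_force: [-1.8, 0.4, 9.7]
gripper_width: 0.461
```

Emit:
jog_arm --targets '[{"claw": 0, "slide": [0, 0, 0], "rot": [0, 0, 0]}, {"claw": 0, "slide": [0, 0, 0], "rot": [0, 0, 0]}, {"claw": 0, "slide": [0, 0, 0], "rot": [0, 0, 0]}]'

```text
time: 14.5
position: [0.6484, 0.1289, 0.0149]
tcp_rot: [0.001, 0.143, 0.99, 0.0]
wrist_force: [-0.8, -0.6, 8.9]
gripper_width: 0.457
```

Emit:
jog_arm --targets '[{"claw": 0, "slide": [0, 0, 1], "rot": [0, 0, 0]}, {"claw": 0, "slide": [0, 0, 2], "rot": [0, 0, 0]}, {"claw": 0, "slide": [0, 0, 3], "rot": [0, 0, 0]}, {"claw": 0, "slide": [-0.7, -0.8, 2], "rot": [0, 0, 0]}, {"claw": 0, "slide": [-2, -2.2, 1], "rot": [0, 0, 0]}, {"claw": 0, "slide": [-2.6, -2.9, 0], "rot": [0, 0, 0]}, {"claw": 0, "slide": [-2.7, -3, 0], "rot": [0, 0, 0]}, {"claw": 0, "slide": [-2.7, -3, 0], "rot": [0, 0, 0]}, {"claw": 0, "slide": [-2.7, -3, 0], "rot": [0, 0, 0]}, {"claw": 0, "slide": [-2.7, -3, -2], "rot": [0, 0, 0]}, {"claw": 0, "slide": [-2, -2, -2], "rot": [0, 0, 0]}, {"claw": 0, "slide": [-0.7, -0.7, -1], "rot": [0, 0, 0]}]'

```text
time: 15.5
position: [0.4585, -0.0767, 0.0543]
tcp_rot: [-0.001, 0.144, 0.99, -0.0]
wrist_force: [-0.6, 1.0, -1.4]
gripper_width: 0.457
```

Emit:
jog_arm --targets '[{"claw": 0, "slide": [0, 0, 0], "rot": [0, 0, 0]}, {"claw": 0, "slide": [0, 0, 0], "rot": [0, 0, 0]}]'

```text
time: 15.67
position: [0.4618, -0.0752, 0.0556]
tcp_rot: [0.0, 0.144, 0.99, 0.0]
wrist_force: [0.4, -0.1, -1.5]
gripper_width: 0.457
```

Run:
```python
from h import *
st();o=sensors.get_obs();t=o["position"]
meas("small_mid",t[:2],t[2]+.033,f="w7.png");st()
```

```text
t 15.67 tcp [ 0.4618 -0.0752  0.0556] jaw deg 73.4 tilt 1.0 F [ 0.4 -0.1 -1.5] w 0.457 q [-0.34  0.3  -0.52  0.75  0.   -0.05]
small_mid px [277. 313.] exp [277. 320.] area 4578 rect mm 459.4 -74.5 29 29 ang 78.7 net [([281.0, 293.0], 0.7)]
t 15.77 tcp [ 0.4629 -0.0747  0.0559] jaw deg 73.5 tilt 1.0 F [ 0.2  0.3 -1.2] w 0.455 q [-0.33  0.3  -0.52  0.75  0.   -0.05]
```

View pics/w7.png

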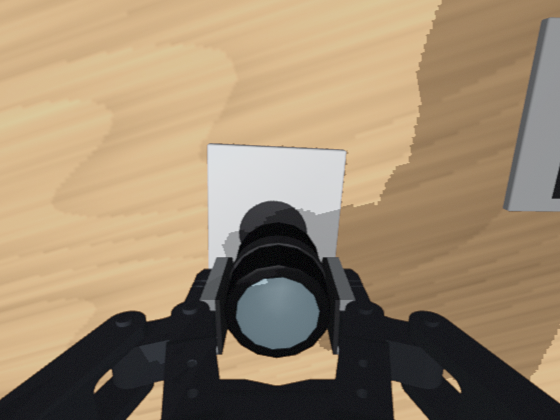

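Run:
```python
from h import *
plate((209,144),(346,151),.05)
```

```text
edge 0.0742 ang 70.7 centre [ 0.4619 -0.0766]
t 15.82 tcp [ 0.463  -0.0746  0.0558] jaw deg 73.6 tilt 1.0 F [ 0.6 -0.  -0.5] w 0.461 q [-0.33  0.3  -0.52  0.75  0.   -0.05]
```

Emit:
jog_arm --targets '[{"claw": 0, "slide": [0.0, -0.3, -1.1], "rot": [0, 0, 0]}, {"claw": 0, "slide": [0, 0, -1.2], "rot": [0, 0, 0]}, {"claw": 0, "slide": [0, 0, -0.6], "rot": [0, 0, 0]}, {"claw": 0, "slide": [0, 0, -0.4], "rot": [0, 0, 0]}, {"claw": 0, "slide": [0, 0, -0.2], "rot": [0, 0, 0]}, {"claw": 0, "slide": [0, 0, 0], "rot": [0, 0, 0]}, {"claw": 0, "slide": [0, 0, -0.1], "rot": [0, 0, 0]}, {"claw": 0, "slide": [0, 0, 0], "rot": [0, 0, 0]}, {"claw": 0, "slide": [0, 0, 0], "rot": [0, 0, 0]}]'

```text
time: 16.57
position: [0.4621, -0.0775, 0.0208]
tcp_rot: [0.001, 0.143, 0.99, 0.0]
wrist_force: [-11.8, 4.6, 40.1]
gripper_width: 0.455
```

Emit:
jog_arm --targets '[{"claw": 0, "slide": [0, 0, 0.1], "rot": [0, 0, 0]}, {"claw": 1, "slide": [0, 0, 0], "rot": [0, 0, 0]}, {"claw": 1, "slide": [0, 0, 0], "rot": [0, 0, 0]}, {"claw": 1, "slide": [0, 0, 0], "rot": [0, 0, 0]}, {"claw": 1, "slide": [0, 0, 0], "rot": [0, 0, 0]}, {"claw": 1, "slide": [0, 0, 0], "rot": [0, 0, 0]}, {"claw": 1, "slide": [0, 0, 2], "rot": [0, 0, 0]}, {"claw": 1, "slide": [0, 0, 3.5], "rot": [0, 0, 0]}, {"claw": 1, "slide": [0, 0, 4], "rot": [0, 0, 0]}, {"claw": 1, "slide": [0.3, 1.5, 1], "rot": [0, 0, 0]}, {"claw": 1, "slide": [0.4, 2.8, 0], "rot": [0, 0, 0]}, {"claw": 1, "slide": [0.5, 3.5, 0], "rot": [0, 0, 0]}]'

```text
time: 17.57
position: [0.4744, -0.0002, 0.1258]
tcp_rot: [0.001, 0.145, 0.989, -0.0]
wrist_force: [1.1, -0.3, -0.9]
gripper_width: 1.002
```

Emit:
jog_arm --targets '[{"claw": 1, "slide": [0.5, 3.7, 0], "rot": [0, 0, 0]}, {"claw": 1, "slide": [0.5, 3.7, 0], "rot": [0, 0, 0]}, {"claw": 1, "slide": [0.5, 3.7, 0], "rot": [0, 0, 0]}, {"claw": 1, "slide": [0.5, 3.7, 0], "rot": [0, 0, 0]}, {"claw": 1, "slide": [0.5, 3.7, 0], "rot": [0, 0, 0]}, {"claw": 1, "slide": [0.5, 3.7, 0], "rot": [0, 0, 0]}, {"claw": 1, "slide": [0.5, 3.7, 0], "rot": [0, 0, 0]}, {"claw": 1, "slide": [0.5, 3.7, 0], "rot": [0, 0, 0]}, {"claw": 1, "slide": [0.5, 3.7, 0], "rot": [0, 0, 0]}, {"claw": 1, "slide": [0.5, 3.7, 0], "rot": [0, 0, 0]}, {"claw": 1, "slide": [0.3, 3.5, 0], "rot": [0, 0, 0]}, {"claw": 1, "slide": [0, 1, 0], "rot": [0, 0, 0]}]'

```text
time: 18.57
position: [0.5264, 0.4193, 0.1239]
tcp_rot: [-0.0, 0.142, 0.99, 0.0]
wrist_force: [0.4, 0.9, -0.4]
gripper_width: 0.996
```

Run:
```python
from h import *
meas("slide_mid",(.5277,.4155),.046,f="w8.png");st()
```

```text
slide_mid px [271. 220.] exp [272. 222.] area 2537 rect mm 528.3 415.1 70 17 ang 162.9 net [([271.0, 212.0], 0.64)]
t 18.67 tcp [0.5261 0.4168 0.1239] jaw deg 73.6 tilt 1.0 F [-0.3 -0.3  0.3] w 1.002 q [0.55 0.56 0.14 1.15 0.   0.83]
```

View pics/w8.png

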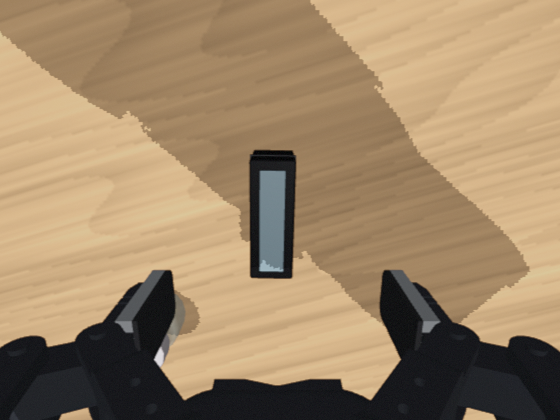

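Emit:
jog_arm --targets '[{"claw": 1, "slide": [0.2, -0.1, -2], "rot": [0, 0, -0.7]}, {"claw": 1, "slide": [0, 0, -3], "rot": [0, 0, 0]}, {"claw": 1, "slide": [0, 0, -3], "rot": [0, 0, 0]}, {"claw": 1, "slide": [0, 0, -2], "rot": [0, 0, 0]}, {"claw": 1, "slide": [0, 0, -0.9], "rot": [0, 0, 0]}, {"claw": 1, "slide": [0, 0, 0], "rot": [0, 0, 0]}, {"claw": 0, "slide": [0, 0, 0], "rot": [0, 0, 0]}, {"claw": 0, "slide": [0, 0, 0], "rot": [0, 0, 0]}, {"claw": 0, "slide": [0, 0, 0], "rot": [0, 0, 0]}, {"claw": 0, "slide": [0, 0, 0], "rot": [0, 0, 0]}, {"claw": 0, "slide": [0, 0, 0], "rot": [0, 0, 0]}, {"claw": 0, "slide": [0, 0, 0], "rot": [0, 0, 0]}]' --grip_force 50

```text
time: 19.67
position: [0.529, 0.4143, 0.0168]
tcp_rot: [0.001, 0.149, 0.989, 0.0]
wrist_force: [-1.2, 0.2, 7.6]
gripper_width: 0.35
```

Emit:
jog_arm --targets '[{"claw": 0, "slide": [0, 0, 0], "rot": [0, 0, 0]}, {"claw": 0, "slide": [0, 0, 0], "rot": [0, 0, 0]}, {"claw": 0, "slide": [0, 0, 0], "rot": [0, 0, 0]}]'

```text
time: 19.92
position: [0.529, 0.4143, 0.0168]
tcp_rot: [0.001, 0.149, 0.989, 0.0]
wrist_force: [-0.7, -0.5, 7.3]
gripper_width: 0.344
```

Emit:
jog_arm --targets '[{"claw": 0, "slide": [0, 0, 1], "rot": [0, 0, 0]}, {"claw": 0, "slide": [0, 0, 2], "rot": [0, 0, 0]}, {"claw": 0, "slide": [0, 0, 3], "rot": [0, 0, 0]}, {"claw": 0, "slide": [-0.4, -1.3, 2], "rot": [0, 0, 0]}, {"claw": 0, "slide": [-0.7, -2.8, 1], "rot": [0, 0, 0]}, {"claw": 0, "slide": [-0.9, -3.6, 0], "rot": [0, 0, 0]}, {"claw": 0, "slide": [-1, -3.8, 0], "rot": [0, 0, 0]}, {"claw": 0, "slide": [-1, -3.8, 0], "rot": [0, 0, 0]}, {"claw": 0, "slide": [-1, -3.8, 0], "rot": [0, 0, 0]}, {"claw": 0, "slide": [-1, -3.8, 0], "rot": [0, 0, 0]}, {"claw": 0, "slide": [-0.9, -3.5, -2], "rot": [0, 0, 0]}, {"claw": 0, "slide": [-0.7, -3, -2], "rot": [0, 0, 0]}]'

```text
time: 20.92
position: [0.4523, 0.1183, 0.0668]
tcp_rot: [0.001, 0.15, 0.989, 0.0]
wrist_force: [0.4, 0.4, -3.5]
gripper_width: 0.34
```

Emit:
jog_arm --targets '[{"claw": 0, "slide": [-0.4, -1.4, -1], "rot": [0, 0, 0]}, {"claw": 0, "slide": [0, 0, 0], "rot": [0, 0, 0]}, {"claw": 0, "slide": [0, 0, 0], "rot": [0, 0, 0]}]'

```text
time: 21.17
position: [0.4484, 0.1055, 0.0561]
tcp_rot: [-0.0, 0.15, 0.989, 0.0]
wrist_force: [0.5, 0.2, -3.0]
gripper_width: 0.347
```

Run:
```python
from h import *
o=sensors.get_obs();t=o["position"]
meas("slide_mid",t[:2],t[2]+.029,f="w9.png");st()
```

```text
slide_mid px [277. 299.] exp [277. 313.] area 7389 rect mm 446.5 106.2 69 17 ang 162.8 net [([277.0, 272.0], 0.58)]
t 21.27 tcp [0.4494 0.1066 0.0566] jaw deg 72.8 tilt 1.0 F [ 1.   0.9 -2.4] w 0.341 q [ 0.06  0.29 -0.53  0.75  0.    0.36]
```

View pics/w9.png

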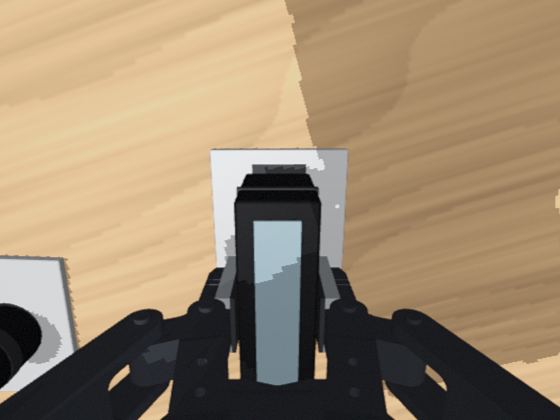

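Run:
```python
from h import *
plate((211,150),(347,150),.05)
```

```text
edge 0.074 ang 72.9 centre [0.4506 0.1074]
t 21.32 tcp [0.4494 0.1068 0.0565] jaw deg 72.9 tilt 1.0 F [ 0.4  0.4 -3.2] w 0.343 q [ 0.06  0.29 -0.53  0.75  0.    0.36]
```

Emit:
jog_arm --targets '[{"claw": 0, "slide": [0.2, 0, -1.1], "rot": [0, 0, 0]}, {"claw": 0, "slide": [0, 0, -1.2], "rot": [0, 0, 0]}, {"claw": 0, "slide": [0, 0, -0.6], "rot": [0, 0, 0]}, {"claw": 0, "slide": [0, 0, -0.3], "rot": [0, 0, 0]}, {"claw": 0, "slide": [0, 0, -0.1], "rot": [0, 0, 0]}, {"claw": 0, "slide": [0, 0, -0.1], "rot": [0, 0, 0]}, {"claw": 0, "slide": [0, 0, 0], "rot": [0, 0, 0]}, {"claw": 0, "slide": [0, 0, 0], "rot": [0, 0, 0]}]'

```text
time: 21.98
position: [0.4505, 0.1066, 0.0228]
tcp_rot: [0.0, 0.149, 0.989, 0.0]
wrist_force: [-7.4, 2.6, 12.4]
gripper_width: 0.342
```

Contact with the plate. I'll release, lift, and move clear so the top camera can see everything.

Emit:
jog_arm --targets '[{"claw": 1, "slide": [0, 0, 0], "rot": [0, 0, 0]}, {"claw": 1, "slide": [0, 0, 0], "rot": [0, 0, 0]}, {"claw": 1, "slide": [0, 0, 0], "rot": [0, 0, 0]}, {"claw": 1, "slide": [0, 0, 0], "rot": [0, 0, 0]}, {"claw": 1, "slide": [0, 0, 0], "rot": [0, 0, 0]}, {"claw": 1, "slide": [0, 0, 2], "rot": [0, 0, 0]}, {"claw": 1, "slide": [0, 0, 3.5], "rot": [0, 0, 0]}, {"claw": 1, "slide": [0, 0, 4], "rot": [0, 0, 0]}, {"claw": 1, "slide": [0, 2, 2], "rot": [0, 0, 0]}, {"claw": 1, "slide": [0, 3.5, 1], "rot": [0, 0, 0]}, {"claw": 1, "slide": [0, 3.7, 0], "rot": [0, 0, 0]}, {"claw": 1, "slide": [-1, 3.7, 0], "rot": [0, 0, 0]}]'

```text
time: 22.98
position: [0.4421, 0.2366, 0.1477]
tcp_rot: [0.001, 0.15, 0.989, 0.001]
wrist_force: [1.1, -0.1, -1.7]
gripper_width: 0.999
```

Emit:
jog_arm --targets '[{"claw": 1, "slide": [-1, 3.7, 0], "rot": [0, 0, 0]}, {"claw": 1, "slide": [-1, 3.7, 0], "rot": [0, 0, 0]}, {"claw": 1, "slide": [-1, 3.7, 0], "rot": [0, 0, 0]}, {"claw": 1, "slide": [-1, 3.7, 0], "rot": [0, 0, 0]}, {"claw": 1, "slide": [-1, 3.7, 0], "rot": [0, 0, 0]}, {"claw": 1, "slide": [-1, 3.7, 0], "rot": [0, 0, 0]}, {"claw": 1, "slide": [-1, 3.7, 0], "rot": [0, 0, 0]}, {"claw": 1, "slide": [0, 0, 0], "rot": [0, 0, 0]}, {"claw": 1, "slide": [0, 0, 0], "rot": [0, 0, 0]}]'

```text
time: 23.73
position: [0.3697, 0.4955, 0.1461]
tcp_rot: [-0.0, 0.148, 0.989, -0.0]
wrist_force: [0.3, -0.5, 0.1]
gripper_width: 1.001
```

Run:
```python
from h import *
st()
for a in [("big_mid",(.635,-.151),.054),("small_mid",(.461,-.077),.053),("cube_mid",(.516,-.431),.052),("slide_mid",(.45,.107),.052)]:
    meas(*a,cam="top",f="top9.png")
p=snap("top")
for n in("dropper_mid","swabs_mid"): print(n,[pix2w(p,r["at"],Z[n]).round(3) for r in optics.recognise(p,n)[:1]])
i=cv2.imread('pics/top9.png');cv2.imwrite('pics/t9.png',cv2.resize(i[110:300,130:520],(780,380),interpolation=cv2.INTER_CUBIC))
```

```text
t 23.73 tcp [0.3697 0.4955 0.1461] jaw deg 73.0 tilt 1.0 F [ 0.3 -0.5  0.1] w 1.001 q [ 0.8   0.46  0.02  1.13 -0.    1.1 ]
big_mid px [330. 149.] exp [330. 148.] area 289 rect mm 634.8 -151.1 45 44 ang 133.8 net [([329.0, 149.0], 0.59)]
small_mid px [302. 222.] exp [301. 222.] area 120 rect mm 461.4 -77.1 26 26 ang 88.8 net [([300.0, 221.0], 0.65)]
cube_mid px [448. 195.] exp [448. 196.] area 202 rect mm 517.5 -431.5 34 34 ang 121.6 net [([446.0, 199.0], 0.61)]
slide_mid px [224. 228.] exp [224. 228.] area 230 rect mm 449.3 107.2 70 18 ang 162.6 net [([228.0, 230.0], 0.67), ([295.0, 222.0], 0.35)]
dropper_mid [array([ 0.584, -0.3  ,  0.035])]
swabs_mid [array([0.593, 0.288, 0.029])]
```

View pics/t9.png

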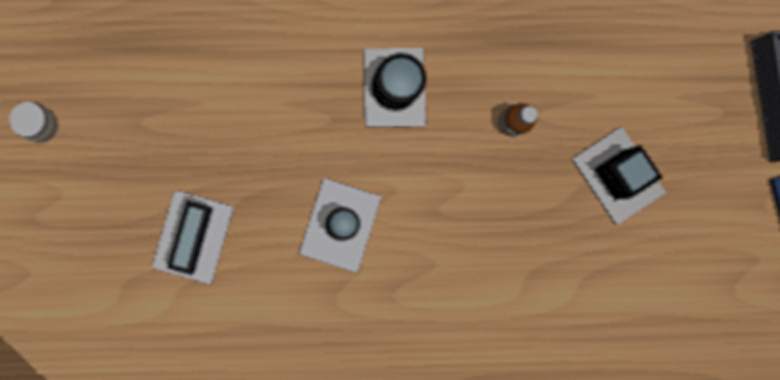

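All four optics stand upright on their plates, within about 2 mm of the silhouette centres. The bottle and jar haven't moved, and the arm is clear.

```bash
python3 -c "
from station import ctrl
print(ctrl.finish_job())"
```

```text
the job is handed in; nothing more can be done
None
```

I put all four optics back on their own plates in one pass and handed the job in at about 24 s of the 104 s allowed. The hand-in gives no verdict, so the figures below come from my own last checks.

I lowered each optic until the wrist force showed it touching the plate, then opened the gripper.

| Optic | Offset from silhouette centre | Alignment |
|---|---|---|
| Large barrel | about 2 mm | round |
| Small barrel | about 1 mm | round |
| Square mount | about 2 mm | about 0° off |
| Filter slide | about 1 mm | about 0.5° off |

In the last overhead picture all four stand upright. The bottle and jar were found within about 5 mm of where they started, which is within the detection noise, and the arm was clear of everything.

- **Camera disagreement:** the overhead camera and the plate edges seen from the wrist differed by 1 to 4 mm on the silhouette centres, so I aimed between or close to the two.
- **Hard set-down:** the small barrel was pressed onto its plate with about 40 N at the wrist. That is well under the 120 N wrist limit, and I eased off 1 mm before letting go.
- **Off-centre grasp:** the small barrel was about 5 mm off when gripped, and the closing jaws centred it.
- **Refused move:** my first move call was rejected because the rows lacked a turn value. Nothing moved.

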